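Slide a printed wheel into a V nest and hold a spring-return sight slide at its mark

ROBOT

A 6-joint arm with a two-finger parallel gripper is mounted at the origin on a cart in front of the work surface, level with it; the furniture and walls round the work are solid. World frame = base frame: x ahead of the robot, y to its left, z up, the work surface at z = 0. Lengths are in m, angles in rad, forces in N, time in s.
With the tool pointing down it reaches from about 0.25 to 0.725 m from the base axis. Payload 9.7 kg.
Tool frame: the origin (TCP) lies midway between the tips of the shut fingers; the grasp point (between the pads) lies 19 mm behind it; z points along the fingers, y is the line along which they close (so a half turn about z gives the same grasp; the last joint's range is limited). The gripper opens to 85 mm and grips with 20 to 120 N. Pads are 22 mm wide; open, the fingers measure 114 mm over their backs; the gripper's body (76 mm by 85 mm) begins 54 mm behind the grasp point. The pads swing forward as they close: fully open they stand 13 mm farther back than shut.
Start: joints at [-1.347, 0.087, 0.176, 1.66, 0, 1.571], TCP at [0.122, -0.536, 0.194] pointing down, gripper open.
Joint ranges: [-3.13, 3.13], [-0.85, 1.81], [-1.15, 1.24], [-2.2, 2.28], [-1.44, 1.52], [-3.14, 3.14]. Speed limits (rad/s): [2.22, 2.22, 2.57, 3.14, 3.14, 3.14].

INTERFACE

Orientations are given as a rotation vector (axis times angle).
In Python, from bench import ctrl, vision, order gives the robot as it stands.
- The arm moves only by the tool move_arm, never from a script. Its arguments are lists of equal length, an entry for each row: "jaw": the opening, from 0 (shut) to 1 (fully open); "translation": the shift along the world's x, y, z in mm, a list of three; "roll": the turn about the world's z in rad. In form: {"jaw": [jaw, ...], "translation": [[tx, ty, tz], ...], "roll": [roll, ...]}. A call has 1 to 8 rows; each row is the pose to reach, as a shift and turn from the pose commanded when the call began; what a row does not reach only later rows make up. A row lasts 1/12 s, in which the tool goes at most 41.7 mm and 7.16 degrees, less where a joint would pass 70% of its speed; a pose out of reach is approached as far as the arm can. A call with a gripper value outside its range is refused whole. The fingers move at their own pace and stop on an object; the grip force is fixed at half the most. Time passes only in rows, so rows that repeat a pose let the fingers close. It gives the time, the measured TCP pose, the force, the opening and the grip force at its end, in the units of the state.
- ctrl.sense(): the state, without advancing time (a new reading comes with each control period).
- vision.camera(name): name is "scene" or "side" or "wrist"; returns a dict with "image" (400x640x3 uint8, red, green, blue), "mtx" (3x3 intrinsics, pixels), "xyz" and "attitude" of the camera in the world. Camera axes: x right, y down, z forward; pixel columns grow to the right and rows downward; lengths in m; the calibration is good to about 2 mm. A picture is of the moment at which its call begins. There is no depth.
- order.sign_off(): hands the job in; it is judged then, once.
Trained networks look in the newest picture that a camera, given by its name, has taken for a name from the list of things; names that differ only in an ending like _2 or _b are one class to them, and where a whole thing is asked for, a point or a joint stands for the part that bears it (a point fixed in the world has none). Each returns a list of dicts, best first, with "score" (0 to 1); they miss things now and then, are a little off and sometimes report something else, mostly with a low value. They report only what shows in the picture. A call takes as long as a camera call. They do not tell look-alikes from the thing itself.
- vision.silhouettes(camera, target): "mask" (400x640 bool, what is visible of it) and "rect" ([left, top, right, bottom] in pixels, round what is visible of it).
The state is a dict: "time": time; "joint_positions": joint angles; "dq": joint speeds; "joint_torque": joint torques, N m; "tool_pos": TCP position; "ee_rot": TCP orientation; "wrist_force": force on the tool from outside, world axes, zero at the start; "torque": the same for the moment, N m; "width": finger opening in m; "grasp_force": force on a finger pad.
Only numpy, scipy, OpenCV 4.12 (cv2) and the standard library are available. Lean on these libraries where they do the work, as an engineer would, in place of code of your own. Each camera call takes 0.05 s, during which the arm holds its last target. There are 200 camera calls.

TASK

Slide the flat printed wheel that lies in front of the sighting fixture along the bench, without lifting it, until it is home against both faces of the fixture's V-shaped nest. Then take the spring-return sight slide by its upright handle, pull it out over the wheel until its pointer is level with the tip of the clip on the side bar, and keep it there: finish while still holding the handle at the mark. Leave the coffee cup, the carton and the bearing alone.

Things in the scene. Friction and masses are not known exactly. Their poses are not given: they have to be found in the camera images.
- wheel: flat round 3D-printed black wheel, 74 mm diameter, 13 mm thick, about 60 g, lying loose on the bench 11 to 15 cm in front of the nest. Origin: centre of its underside; z up.
- fixture: aluminium and steel sighting fixture fixed to the bench. Origin: on the bench, centre of the nest. x points away from its open front (wheel goes in along +x, slide pulls out along -x), y to its left, z up. Housing: x 65 to 165, y -68 to 68, 48 mm high. A 12 mm wide, 26 mm high graduated side bar runs along x from -50 to 70 mm at y 78 to 90 mm.
- nest (a point): centre of the V nest on the bench (= fixture origin, same axes): where the centre of the wheel's underside belongs. Two walls 15 mm high, 46 mm long, with faces at 45 degrees looking to -x, stand 37.2 mm from it, so a wheel home against both is centred within a millimetre. Open in front; the floor is the bench (the thin sheet drawn there is no step).
- sight_slide (a joint): travel of the sight slide in m: 0 home, grows as it is pulled along the fixture's -x, stop at 0.09. A spring always pulls it home: 3.5 N at 0 and 0.7 N more per 10 mm (about 8 N at the mark). The slide is an open steel frame 96 mm wide, 21 to 29 mm over the bench, so it passes over the wheel.
- handle_top (a point): centre of the top face of the upright black ribbed handle on the slide's front bar, 95 mm over the bench; at home at x 48, y 0 mm in the fixture's frame. The handle is 14 mm thick along the fixture's x, 30 mm wide along y, and stands from 29 to 95 mm over the bench, free all round above 50 mm height.
- pointer (a point): tip of the small steel pointer that reaches out left (fixture +y) from the slide's front bar towards the side bar; 29 mm over the bench, at home at x 48, y 77 mm in the fixture's frame, the same x as the middle of the handle.
- mark_clip: small dark clip, 12 mm along x, with a steel screw head, fixed on top of the side bar, 52 to 78 mm out from where the pointer is at home; its wedge points towards the slide. Origin: on the bar's top, 26 mm over the bench, middle of the clip; axes parallel to the fixture's; the wedge tip has the origin's x. The mark is met when pointer and clip have the same x in this frame.
- coffee_cup: bystander: white paper coffee cup, 71 mm wide, 86 mm high, standing to the right of the nest. Origin: centre of its underside.
- carton: bystander: small open cardboard carton of nuts, 69x72x52 mm, standing to the left of the side bar. Origin: centre of its underside.
- bearing: bystander: flanged ball bearing, 39x40x9 mm, lying to the right of the wheel. Origin: centre of its underside.
Mind the look-alikes: they are no part of the job. There is more than one size of the wheel; the job needs the middle-sized.

How it is judged:
By the outcome, as a careful person would: the job done as asked, in the order asked, and still so for the second after the job is handed in, while the arm keeps its last pose, push and grip.
It also fails if it takes over 48 s, if anything falls off the work surface, if the arm or the gripper's body presses on something with over 40 N, if the wrist force passes 120 N, or if a joint passes its speed limit or range.

## Working session

There is one attempt and no reset: what is moved stays moved. The work goes in short steps, Python scripts to look and compute and a tool call to move; the robot and the scene stay as the last step left them, time stands still between calls to the robot, and variables do not carry over. Pictures are saved under pics/ and viewed, at most 10 in all, crops included, and the job is handed in when it is done.

Besides the shell and the picture viewer there is one more tool, called after ">>>" by a JSON object that holds its "method" and its "body", one argument or row to a line. move_arm: Moves the arm, as the interface text tells. Its arguments: {"type":"object","properties":{"jaw":{"type":"array","items":{"type":"number"}},"translation":{"type":"array","items":{"type":"array","items":{"type":"number"}}},"roll":{"type":"array","items":{"type":"number"}}},"required":["jaw","translation","roll"]}

```bash
mkdir -p pics
cat > h.py <<'E'
import numpy as np, cv2
from scipy.spatial.transform import Rotation as R
from bench import ctrl, vision, order
def cam(n):
    c=vision.camera(n); a=np.array(c["attitude"],float)
    c["R"]=a if a.shape==(3,3) else R.from_rotvec(a).as_matrix()
    c["K"]=np.array(c["mtx"]); c["p"]=np.array(c["xyz"]); return c
def ray(c,u,v,z):
    d=c["R"]@np.linalg.inv(c["K"])@[u,v,1]; return c["p"]+d*(z-c["p"][2])/d[2]
def proj(c,P):
    q=c["K"]@(c["R"].T@(np.array(P)-c["p"])); return q[:2]/q[2]
def save(c,n): cv2.imwrite("pics/"+n,c["image"][:,:,::-1])
E
python3 - <<'E'
from h import *
s=ctrl.sense();print(s["tool_pos"],s["ee_rot"],s["width"],s["time"])
im=[]
for n in("scene","side"):
    c=cam(n);save(c,n+"0.png");print(n,c["p"],c["attitude"])
    for t in("wheel","fixture","mark_clip","pointer","handle_top","coffee_cup","bearing","carton"):
        for d in vision.silhouettes(n,t):
            m=np.argwhere(d["mask"]);print(t,round(d["score"],2),d["rect"],m.mean(0)[::-1].round(1),ray(c,*m.mean(0)[::-1],0.0).round(3))
E
```

```text
[ 0.12199167 -0.53602013  0.19358649] [-3.12064585e+00 -3.50656167e-01  2.86111825e-04] 0.08547529121498616 0.0
scene [0.02773954 0.54674802 0.7311228 ] [-1.20399577  2.31339641 -0.99932318]
wheel 0.9 [388.3, 252.5, 414.5, 270.6] [401.1 259.6] [0.389 0.046 0.   ]
wheel 0.63 [294.7, 295.3, 346.7, 344.7] [320.8 318.4] [0.373 0.271 0.   ]
wheel 0.57 [323.9, 244.5, 362.5, 270.4] [343.9 258.9] [0.46  0.146 0.   ]
fixture 0.73 [233.7, 166.6, 337.1, 258.5] [284.3 210.4] [0.656 0.172 0.   ]
mark_clip 0.47 [269.3, 239.8, 277.9, 250.3] [273.1 243.3] [0.584 0.248 0.   ]
pointer 0.88 [269.2, 184.0, 313.2, 220.2] [291.6 202.8] [0.669 0.143 0.   ]
pointer 0.58 [236.2, 164.6, 336.9, 260.2] [284.5 210.6] [ 0.656  0.172 -0.   ]
handle_top 0.61 [259.8, 182.0, 311.9, 221.4] [290.9 203.3] [0.668 0.146 0.   ]
coffee_cup 0.87 [335.1, 154.8, 365.5, 197.4] [348.3 175.5] [ 0.67  -0.034  0.   ]
bearing 0.47 [388.2, 221.2, 403.0, 239.2] [395.4 231.7] [0.455 0.    0.   ]
carton 0.72 [209.4, 241.7, 248.4, 288.7] [228.5 264.6] [0.587 0.356 0.   ]
side [ 0.28344195 -0.55043432  0.43134351] [-1.9492363   0.33004752 -0.20839564]
wheel 0.96 [223.4, 213.1, 267.3, 243.6] [242.9 227.6] [0.369 0.29  0.   ]
wheel 0.7 [259.6, 268.8, 281.3, 287.8] [268.9 279. ] [0.385 0.057 0.   ]
wheel 0.67 [273.9, 235.2, 310.0, 256.6] [290.9 247.4] [0.456 0.159 0.   ]
pointer 0.96 [346.4, 193.9, 373.3, 236.4] [359.3 216.7] [ 0.665  0.249 -0.   ]
handle_top 0.79 [350.3, 192.5, 370.1, 233.1] [359.1 215.6] [0.667 0.255 0.   ]
handle_top 0.48 [312.5, 195.6, 420.4, 255.1] [360.9 224. ] [0.651 0.21  0.   ]
coffee_cup 0.66 [374.4, 227.5, 409.3, 277.2] [389.9 248.5] [0.662 0.08  0.   ]
coffee_cup 0.66 [311.5, 196.3, 418.1, 253.5] [360. 224.] [0.649 0.21  0.   ]
bearing 0.68 [301.4, 281.2, 321.4, 296.0] [309.8 286.3] [ 0.453  0.009 -0.   ]
carton 0.61 [295.3, 184.2, 324.6, 211.1] [310.3 197.7] [0.583 0.413 0.   ]
```

Run:
```python
import cv2
a=cv2.imread("pics/scene0.png")[140:360,190:430];b=cv2.imread("pics/side0.png")[170:310,210:430]
cv2.imwrite("pics/a.png",cv2.resize(a,(654,600),interpolation=2))
cv2.imwrite("pics/b.png",cv2.resize(b,None,fx=3.6,fy=3.6,interpolation=2))
```

```text
(no output)
```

View pics/a.png

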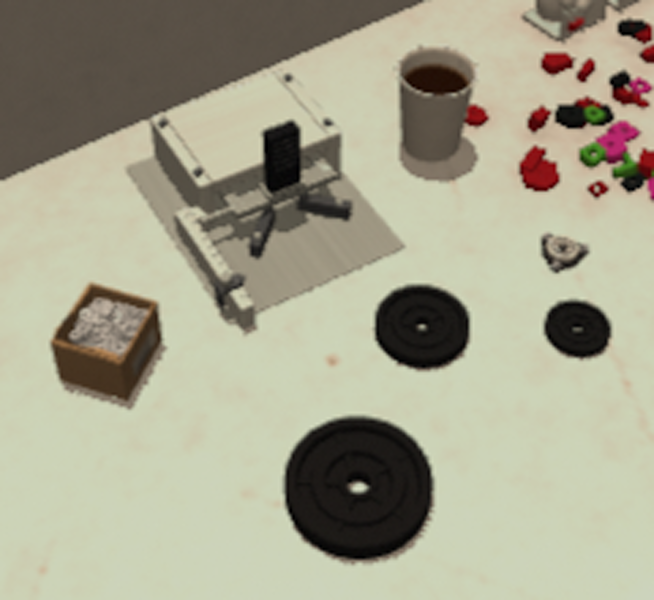

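View pics/b.png

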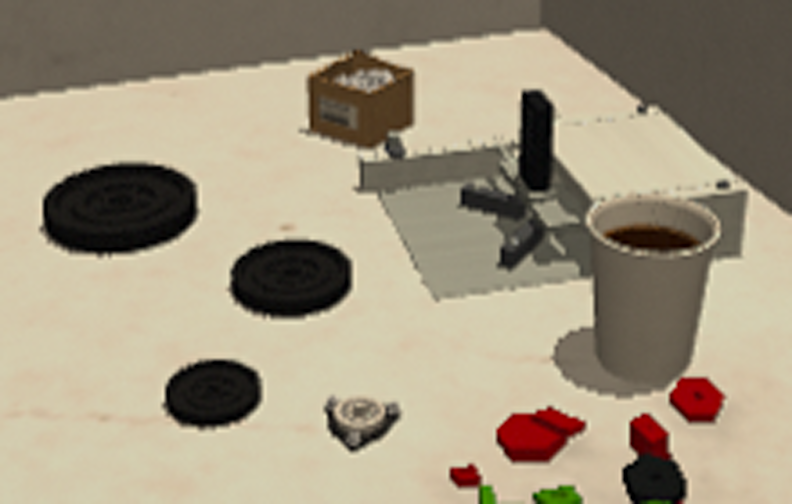

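Wheels in the scene picture: small (401,260), middle (344,259), large (321,318). The middle one is the job's wheel (side picture (291,247)). The bearing is at (395,232), the handle top near (293,187), and the clip on the bar near (274,246). The crops are enlarged enough to confirm this; next I check the diameters and fit the fixture pose.

```bash
cat >> h.py <<'E'
def wheelfit(c,mask,z=0.0065):
    # fit 74mm disc silhouette by projected convex hull of two rims: least squares on mask extents
    pass
E
python3 - <<'E'
from h import *
from scipy.optimize import least_squares
cs={n:cam(n) for n in("scene","side")}
t=np.linspace(0,2*np.pi,60)
def hull(c,x,y,r,h):
    P=[proj(c,(x+r*np.cos(a),y+r*np.sin(a),z)) for a in t for z in(0,h)]
    return np.array(P)
def f(p,obs):
    o=[]
    for n,re in obs:
        H=hull(cs[n],p[0],p[1],p[2],.013); o+=list(np.r_[H.min(0),H.max(0)]-re)
    return o
for x0 in([.46,.15],[.39,.05],[.37,.28]):
    obs=[]
    for n in cs:
        for d in vision.silhouettes(n,"wheel"):
            w=ray(cs[n],*np.argwhere(d["mask"]).mean(0)[::-1],0)
            if np.hypot(*(w[:2]-x0))<.05:
                ys,xs=np.nonzero(d["mask"]);obs.append((n,np.array([xs.min()-.0,ys.min(),xs.max()+1,ys.max()+1.])))
    r=least_squares(f,[*x0,.037],args=(obs,),x_scale=.01);print(len(obs),r.x.round(4),np.abs(r.fun).max().round(1))
A=lambda u,v:(190+u/2.725,140+v/2.727);B=lambda u,v:(210+u/3.6,170+v/3.6)
ob=[("scene",A(282,128),(48,0,95)),("side",B(538,96),(48,0,95)),
("scene",A(203,187),(65,68,48)),("scene",A(340,133),(65,-68,48)),("scene",A(153,122),(165,68,48)),("scene",A(285,72),(165,-68,48)),
("side",B(640,108),(165,68,48)),("side",B(747,190),(165,-68,48)),("side",B(360,190),(-50,78,0)),("side",B(360,160),(-50,78,26))]
def T(p,q):
    q=np.array(q)/1000;c,s=np.cos(p[2]),np.sin(p[2]);return np.array([p[0]+c*q[0]-s*q[1],p[1]+s*q[0]+c*q[1],q[2]])
g=lambda p:np.concatenate([proj(cs[n],T(p,q))-uv for n,uv,q in ob])
r=least_squares(g,[.6,.18,.1],x_scale=[.01,.01,.1],loss="soft_l1");p=r.x
print(p.round(4),g(p).reshape(-1,2).round(1).tolist())
for n in cs:
    for d in vision.silhouettes(n,"mark_clip"):
        u=np.argwhere(d["mask"]).mean(0)[::-1];w=ray(cs[n],*u,.03)
        c,s=np.cos(p[2]),np.sin(p[2]);e=w[:2]-p[:2];print(n,d["score"],u,(np.array([[c,s],[-s,c]])@e*1000).round(1))
E
```

```text
2 [0.4537 0.1498 0.0365] 0.9
2 [0.3842 0.0505 0.025 ] 1.0
1 [0.3696 0.2781 0.0518] 0.8
[ 0.5742  0.1698 -0.0738] [[0.2, 0.9], [-0.7, 0.4], [-0.9, 0.8], [1.0, -0.0], [-1.4, -1.1], [0.3, -1.0], [4.1, -0.9], [0.2, -0.5], [-0.1, 1.6], [-0.3, 0.6]]
scene 0.44 [272.36111111 244.01388889] [-20.7  91.2]
```

Sizes fit: 73 mm for the middle wheel, 50 and 104 mm for the others. The fixture is at (0.574, 0.170) with yaw −0.074. I'll go behind the wheel with the jaw half open, so the two fingers cradle the rim.

>>> {"method": "move_arm", "body": {
  "jaw": [0.5, 0.5, 0.5, 0.5, 0.5, 0.5, 0.5, 0.5],
  "translation": [
    [33, 84, 0],
    [66, 169, 0],
    [100, 253, 0],
    [133, 338, 0],
    [166, 422, 0],
    [200, 506, 0],
    [233, 591, 0],
    [266, 675, 0]
  ],
  "roll": [0, 0, 0, 0, 0, 0, -0.06, -0.06]
}}

```text
time: 2.07
tool_pos: [0.2442, -0.2244, 0.1944]
ee_rot: [3.131, 0.25, 0.001]
wrist_force: [2.0, 0.2, 0.0]
width: 0.0424
grasp_force: 0.0
```

>>> {"method": "move_arm", "body": {
  "jaw": [0.5, 0.5, 0.5, 0.5, 0.5, 0.5, 0.5, 0.5],
  "translation": [
    [16, 38, 0],
    [32, 76, 0],
    [48, 114, 0],
    [64, 152, 0],
    [80, 190, 0],
    [96, 228, 0],
    [112, 266, 0],
    [128, 304, 0]
  ],
  "roll": [0, 0, 0, 0, 0, 0, 0, 0]
}}

```text
time: 2.73
tool_pos: [0.374, 0.0713, 0.1947]
ee_rot: [-3.121, -0.284, -0.001]
wrist_force: [0.7, -0.7, 0.4]
width: 0.0427
grasp_force: 0.0
```

>>> {"method": "move_arm", "body": {
  "jaw": [0.5],
  "translation": [
    [0, 0, 0]
  ],
  "roll": [0]
}}

```text
time: 2.82
tool_pos: [0.3757, 0.0723, 0.1936]
ee_rot: [-3.119, -0.29, 0.001]
wrist_force: [0.4, 0.6, -0.4]
width: 0.0428
grasp_force: 0.0
```

>>> {"method": "move_arm", "body": {
  "jaw": [0.5, 0.5, 0.5, 0.5, 0.5, 0.5, 0.5, 0.5],
  "translation": [
    [6, 34, 0],
    [12, 67, 0],
    [12, 67, -40],
    [12, 67, -80],
    [12, 67, -120],
    [12, 67, -150],
    [12, 67, -150],
    [12, 67, -150]
  ],
  "roll": [-0.02, -0.02, -0.02, -0.02, -0.02, -0.02, -0.02, -0.02]
}}

```text
time: 3.48
tool_pos: [0.393, 0.0905, 0.0425]
ee_rot: [-3.09, -0.307, 0.013]
wrist_force: [-0.4, -1.3, 0.1]
width: 0.0426
grasp_force: 0.0
```

Run:
```python
from h import *
s=ctrl.sense();print(s["tool_pos"],s["ee_rot"])
c=cam("wrist");save(c,"w1.png");d=cam("side");a=d["image"][200:320,200:400]
cv2.imwrite("pics/w1.png",np.hstack([cv2.resize(c["image"],(480,300)),cv2.resize(a,(300,300))[:,:,:]])[:,:,::-1])
for P in((.4537,.1498,.013),(.4537-.037,.1498,.013)):print(proj(c,P))
```

```text
[0.39297014 0.09046253 0.04251784] [-3.09037477 -0.30672973  0.01302359]
[241.85836142  92.15102695]
[233.91515891 152.01200046]
```

View pics/w1.png

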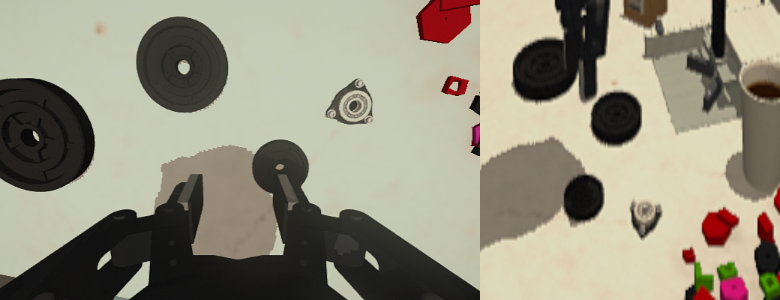

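>>> {"method": "move_arm", "body": {
  "jaw": [0.5, 0.5],
  "translation": [
    [0, 0, 0],
    [0, 0, 0]
  ],
  "roll": [0, 0]
}}

```text
time: 3.75
tool_pos: [0.3957, 0.0912, 0.0474]
ee_rot: [-3.09, -0.308, 0.003]
wrist_force: [-0.3, 1.0, -0.2]
width: 0.0424
grasp_force: 0.0
```

Run:
```python
from h import *
s=ctrl.sense();print(s)
```

```text
{'time': 3.75, 'joint_positions': array([ 0.19751497, -0.27093769, -0.4392444 ,  1.400731  ,  0.03642873,
        3.14061849]), 'dq': array([-0.00110326, -0.00023972, -0.00070525, -0.00483913,  0.00122104,
       -0.00019051]), 'joint_torque': array([ 3.37299064e-02, -2.92812896e+01,  4.60595906e+01,  1.18571564e-02,
        1.20421085e-01,  2.78849548e-04]), 'tool_pos': array([0.3957095 , 0.09115103, 0.04737329]), 'ee_rot': array([-3.08988136e+00, -3.07714696e-01,  2.83248506e-03]), 'wrist_force': array([-0.25425804,  1.00522181, -0.24206934]), 'torque': array([ 0.01074604, -0.02034899,  0.03044525]), 'grasp_force': 0.0, 'width': 0.04235428788147651}
```

The last joint ran into its limit (3.14 rad), so the arm stopped short. I'll raise the tool and make the equivalent half turn the other way.

>>> {"method": "move_arm", "body": {
  "jaw": [0.5, 0.5, 0.5, 0.5, 0.5, 0.5, 0.5, 0.5],
  "translation": [
    [0, 0, 25],
    [0, 0, 50],
    [0, 0, 50],
    [0, 0, 50],
    [0, 0, 50],
    [0, 0, 50],
    [0, 0, 50],
    [0, 0, 50]
  ],
  "roll": [0.12, 0.24, 0.36, 0.48, 0.6, 0.72, 0.85, 0.97]
}}

```text
time: 4.42
tool_pos: [0.3956, 0.0911, 0.0972]
ee_rot: [-2.591, -1.725, 0.029]
wrist_force: [-0.2, -0.1, -0.5]
width: 0.0427
grasp_force: 0.0
```

>>> {"method": "move_arm", "body": {
  "jaw": [0.5, 0.5, 0.5, 0.5, 0.5, 0.5, 0.5, 0.5],
  "translation": [
    [0, 0, 0],
    [0, 0, 0],
    [0, 0, 0],
    [0, 0, 0],
    [0, 0, 0],
    [0, 0, 0],
    [0, 0, 0],
    [0, 0, 0]
  ],
  "roll": [0.12, 0.24, 0.36, 0.48, 0.6, 0.72, 0.85, 0.97]
}}

```text
time: 5.08
tool_pos: [0.3955, 0.0911, 0.0972]
ee_rot: [-1.495, -2.746, 0.048]
wrist_force: [0.0, 0.7, -0.2]
width: 0.0425
grasp_force: 0.0
```

>>> {"method": "move_arm", "body": {
  "jaw": [0.5, 0.5, 0.5, 0.5, 0.5, 0.5, 0.5, 0.5],
  "translation": [
    [0, 0, 0],
    [0, 0, 0],
    [0, 0, 0],
    [0, 0, 0],
    [0, 0, 0],
    [0, 0, 0],
    [0, 0, 0],
    [0, 0, 0]
  ],
  "roll": [0.12, 0.24, 0.36, 0.48, 0.6, 0.72, 0.85, 0.97]
}}

```text
time: 5.75
tool_pos: [0.3955, 0.0912, 0.0972]
ee_rot: [0.042, 3.138, -0.057]
wrist_force: [0.5, -0.1, 0.9]
width: 0.043
grasp_force: 0.0
```

Run:
```python
from h import *
s=ctrl.sense();print(s["tool_pos"],s["joint_positions"]);M=R.from_rotvec(s["ee_rot"]).as_matrix();print(M.round(3),np.degrees(np.arctan2(M[1,1],M[0,1])))
```

```text
[0.39547061 0.09118699 0.09723661] [ 0.25474508 -0.26739724 -0.34042302  1.50498943 -0.03545439  0.28184582]
[[-1.     0.027  0.002]
 [ 0.027  0.999 -0.036]
 [-0.003 -0.036 -0.999]] 88.45155116140819
```

>>> {"method": "move_arm", "body": {
  "jaw": [0.5, 0.5, 0.5, 0.5, 0.5, 0.5, 0.5, 0.5],
  "translation": [
    [-4, 24, 0],
    [-8, 48, 0],
    [-8, 48, -35],
    [-8, 48, -65],
    [-8, 48, -80],
    [-8, 48, -90],
    [-8, 48, -94],
    [-8, 48, -94]
  ],
  "roll": [0.1, 0.19, 0.19, 0.19, 0.19, 0.19, 0.19, 0.19]
}}

```text
time: 6.42
tool_pos: [0.3871, 0.1391, 0.0022]
ee_rot: [-0.246, 3.127, -0.057]
wrist_force: [0.5, -0.6, 0.7]
width: 0.0428
grasp_force: 0.0
```

Run:
```python
from h import *
s=ctrl.sense();print(s["tool_pos"],s["wrist_force"]);M=R.from_rotvec(s["ee_rot"]).as_matrix();print(np.degrees(np.arctan2(M[1,1],M[0,1])))
c=cam("wrist");d=cam("side");a=d["image"][200:280,240:360]
cv2.imwrite("pics/w2.png",np.hstack([cv2.resize(c["image"],(360,300)),cv2.resize(a,(440,300))])[:,:,::-1])
```

```text
[0.38705373 0.13907735 0.00217118] [ 0.4855616  -0.55883697  0.74814264]
98.98292852501022
```

View pics/w2.png

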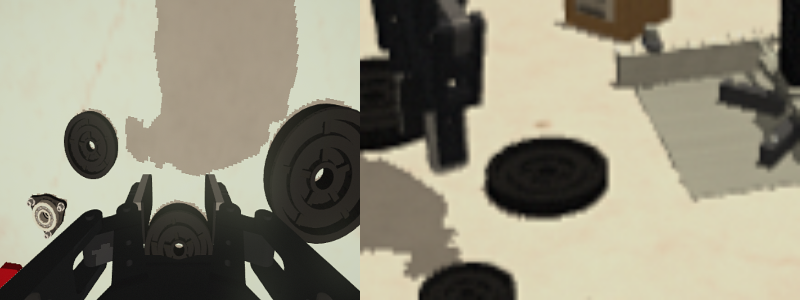

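The fingertips stand low behind the middle wheel with clear space, so I push along the line to the nest.

>>> {"method": "move_arm", "body": {
  "jaw": [0.5, 0.5, 0.5, 0.5, 0.5, 0.5, 0.5, 0.5],
  "translation": [
    [12, 2, 0],
    [24, 4, 0],
    [36, 6, 0],
    [48, 8, 0],
    [60, 10, 0],
    [72, 12, 0],
    [84, 14, 0],
    [96, 16, 0]
  ],
  "roll": [0, 0, 0, 0, 0, 0, 0, 0]
}}

```text
time: 7.18
tool_pos: [0.4843, 0.1554, 0.0031]
ee_rot: [-0.246, 3.126, -0.056]
wrist_force: [0.6, -0.3, -0.4]
width: 0.0429
grasp_force: 0.0
```

>>> {"method": "move_arm", "body": {
  "jaw": [0.5, 0.5, 0.5, 0.5, 0.5, 0.5, 0.5, 0.5],
  "translation": [
    [6, 1, 0],
    [12, 2, 0],
    [18, 3, 0],
    [24, 4, 0],
    [30, 5, 0],
    [36, 6, 0],
    [39, 6, 0],
    [39, 6, 0]
  ],
  "roll": [0, 0, 0, 0, 0, 0, 0, 0]
}}

```text
time: 7.85
tool_pos: [0.5222, 0.1611, 0.0015]
ee_rot: [-0.246, 3.128, -0.057]
wrist_force: [0.8, -0.1, 0.4]
width: 0.0428
grasp_force: 0.0
```

```bash
cat > wf.py <<'E'
from h import *
from scipy.optimize import least_squares
s=ctrl.sense();print(s["tool_pos"],s["wrist_force"])
t=np.linspace(0,2*np.pi,60)
for n in("scene","side"):
    c=cam(n);save(c,n+"1.png")
    for d in vision.silhouettes(n,"wheel"):
        w=ray(c,*np.argwhere(d["mask"]).mean(0)[::-1],.0065);e=w-[.574,.17,0]
        if np.hypot(*e[:2])<.09: print(n,d["score"],d["rect"],w.round(4))
    P=np.array([proj(c,(.5742+.037*np.cos(a),.1698+.037*np.sin(a),z)) for a in t for z in(0,.013)]);print("ideal",P.min(0).round(1),P.max(0).round(1))
E
python3 wf.py
```

```text
[0.52215199 0.16111711 0.00154977] [ 0.76539249 -0.05560396  0.40716689]
ideal [288.2 215.5] [321.1 243.5]
ideal [322.4 224.3] [354.1 244.4]
```

>>> {"method": "move_arm", "body": {
  "jaw": [0.5, 0.5, 0.5, 0.5, 0.5, 0.5, 0.5, 0.5],
  "translation": [
    [2, 0, 0],
    [4, 0.5, 0],
    [6, 1, 0],
    [8, 1, 0],
    [9, 1, 0],
    [10, 1, 0],
    [11, 1, 0],
    [11, 1, 0]
  ],
  "roll": [0, 0, 0, 0, 0, 0, 0, 0]
}}

```text
time: 8.72
tool_pos: [0.5328, 0.1621, 0.0016]
ee_rot: [-0.246, 3.128, -0.057]
wrist_force: [-0.7, -0.4, 0.6]
width: 0.0429
grasp_force: 0.0
```

```bash
python3 wf.py; python3 -c "
import cv2,numpy as np
a=cv2.imread('pics/scene1.png')[170:270,250:350];b=cv2.imread('pics/side1.png')[190:270,290:390]
cv2.imwrite('pics/c.png',np.hstack([cv2.resize(a,(400,400),interpolation=2),cv2.resize(b,(400,400),interpolation=2)]))"
```

```text
[0.53280433 0.16206619 0.00160812] [-0.65603579 -0.39046615  0.56877961]
ideal [288.2 215.5] [321.1 243.5]
side 0.22 [311.9, 195.1, 417.8, 251.9] [0.6514 0.1938 0.0065]
ideal [322.4 224.3] [354.1 244.4]
```

View pics/c.png

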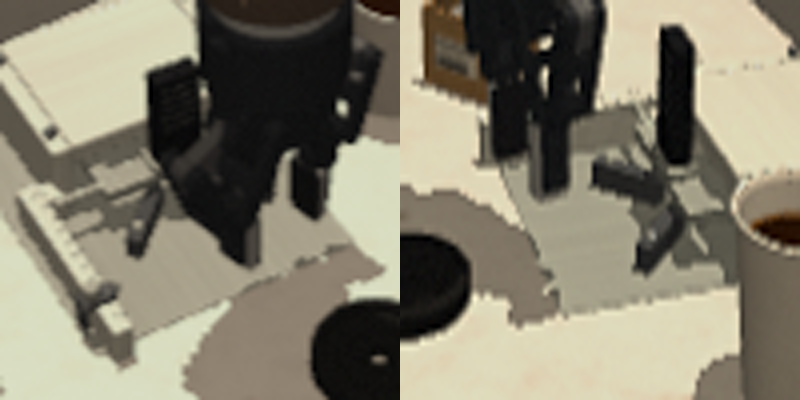

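The wheel has not moved: it is still at scene (345,260), side (291,247). The fingertips passed over it, so with the jaw half open the tips stand higher than I assumed. I'll check their true height.

Run:
```python
from h import *
c=cam("side");d=cam("scene")
for z in(0,.005,.01,.015,.02,.025): print(z,proj(c,(.533,.135,z)).round(1),proj(d,(.533,.135,z)).round(1),proj(d,(.54,.190,z)).round(1))
```

```text
0 [326.8 246.5] [327.8 235.8] [305.9 244.4]
0.005 [326.8 244.6] [327.9 234.3] [305.9 243. ]
0.01 [326.8 242.7] [327.9 232.8] [305.9 241.5]
0.015 [326.8 240.7] [328.  231.3] [305.9 240. ]
0.02 [326.8 238.7] [328.1 229.8] [305.9 238.4]
0.025 [326.8 236.7] [328.2 228.3] [305.9 236.9]
```

Run:
```python
from h import *
c=cam("side");d=cam("scene");w=cam("wrist")
def tri(a,b):
    A=[];B=[]
    for k,(u,v) in((c,a),(d,b)):
        r=k["R"]@np.linalg.inv(k["K"])@[u,v,1];r/=np.linalg.norm(r);Q=np.eye(3)-np.outer(r,r);A.append(Q);B.append(Q@k["p"])
    P=np.linalg.solve(sum(A),sum(B));return P.round(4),proj(c,P).round(1),proj(d,P).round(1)
print(tri((327.5,229),(329,224)));print(tri((316.5,222),(311.5,236)))
s=ctrl.sense();print(s["tool_pos"],s["wrist_force"],s["joint_positions"],w["p"])
a=d["image"][170:270,250:370];b=c["image"][190:290,280:400]
cv2.imwrite("pics/e.png",np.hstack([cv2.resize(a,(400,333),interpolation=2),cv2.resize(b,(400,333),interpolation=2)])[:,:,::-1])
```

```text
(array([0.5328, 0.1354, 0.0424]), array([326.6, 229.7]), array([328.4, 223. ]))
(array([0.5259, 0.1855, 0.0385]), array([316.4, 222.1]), array([311.4, 235.9]))
[0.53263641 0.16208016 0.00166734] [-0.78524524 -0.66230716  0.13810733] [ 0.31633713  0.12066886 -0.16054221  1.29469434 -0.03621474  0.15932859] [0.46510537 0.15779154 0.18060947]
```

Run:
```python
from h import *
w=cam("wrist");s=ctrl.sense();cv2.imwrite("pics/f.png",w["image"][:,:,::-1])
print(w["K"][0,0],w["R"].round(3).tolist())
for q in((.5328,.1354,.0424),(.5328,.1354,.005),(.5259,.1855,.0385),(.5259,.1855,.005)):print(proj(w,q).round(1))
```

```text
335.15551685844497 [[-0.157, 0.95, 0.271], [0.987, 0.161, 0.008], [-0.035, 0.268, -0.963]]
[255.3 242.9]
[269.5 214.8]
[366.8 243. ]
[360.3 217.7]
```

View pics/f.png

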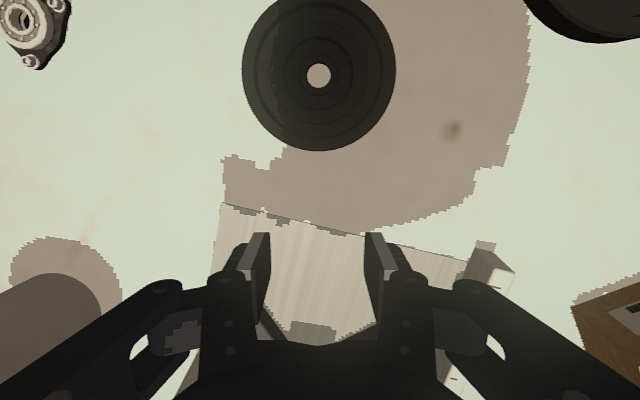

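View pics/e.png

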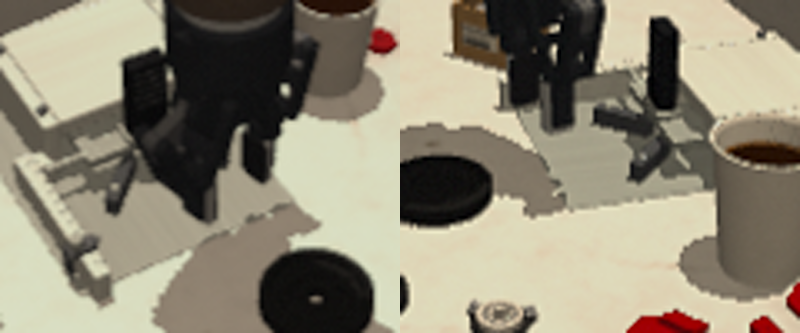

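All three views agree that the real tips are about 36–40 mm above what `tool_pos` z implies; x and y match. I'll go back behind the wheel at this height, which clears it, then descend carefully while watching the force.

>>> {"method": "move_arm", "body": {
  "jaw": [0.5, 0.5, 0.5, 0.5, 0.5, 0.5, 0.5, 0.5],
  "translation": [
    [-20, -3, 0],
    [-45, -7, 0],
    [-70, -11, 0],
    [-95, -15, 0],
    [-120, -19, 0],
    [-140, -22, 0],
    [-150, -24, 0],
    [-150, -24, 0]
  ],
  "roll": [0, 0, 0, 0, 0, 0, 0, 0]
}}

```text
time: 9.88
tool_pos: [0.3811, 0.1378, 0.0018]
ee_rot: [-0.247, 3.128, -0.057]
wrist_force: [0.3, -0.2, -0.3]
width: 0.0427
grasp_force: 0.0
```

>>> {"method": "move_arm", "body": {
  "jaw": [0.5, 0.5, 0.5, 0.5, 0.5, 0.5, 0.5, 0.5],
  "translation": [
    [0, 0, -4],
    [0, 0, -8],
    [0, 0, -12],
    [0, 0, -16],
    [0, 0, -19],
    [0, 0, -22],
    [0, 0, -24],
    [0, 0, -24]
  ],
  "roll": [0, 0, 0, 0, 0, 0, 0, 0]
}}

```text
time: 10.55
tool_pos: [0.3824, 0.138, -0.023]
ee_rot: [-0.246, 3.129, -0.058]
wrist_force: [0.0, 1.0, -1.1]
width: 0.0428
grasp_force: 0.0
```

Run:
```python
from h import *
s=ctrl.sense();print(s["tool_pos"],s["wrist_force"])
c=cam("side");d=cam("scene")
a=d["image"][190:320,300:430];b=c["image"][170:290,230:350]
cv2.imwrite("pics/g.png",np.hstack([cv2.resize(a,(400,400),interpolation=2),cv2.resize(b,(400,400),interpolation=2)])[:,:,::-1])
p=s["tool_pos"]
for z in(0,.01,.02,.03):
  for e in(-.025,.025):print(z,e,((proj(d,(p[0]-.16*e,p[1]+e,z))-[300,190])*400/130).round(),((proj(c,(p[0]-.16*e,p[1]+e,z))-[230,170])*400/120+[400,0]).round())
```

```text
[ 0.38242628  0.13796188 -0.0229544 ] [ 0.04439125  0.9520267  -1.12152543]
0 -0.025 [241. 261.] [513. 313.]
0 0.025 [192. 305.] [486. 275.]
0.01 -0.025 [243. 252.] [512. 299.]
0.01 0.025 [194. 296.] [485. 262.]
0.02 -0.025 [245. 243.] [511. 285.]
0.02 0.025 [195. 287.] [484. 249.]
0.03 -0.025 [247. 234.] [510. 271.]
0.03 0.025 [197. 277.] [483. 235.]
```

View pics/g.png

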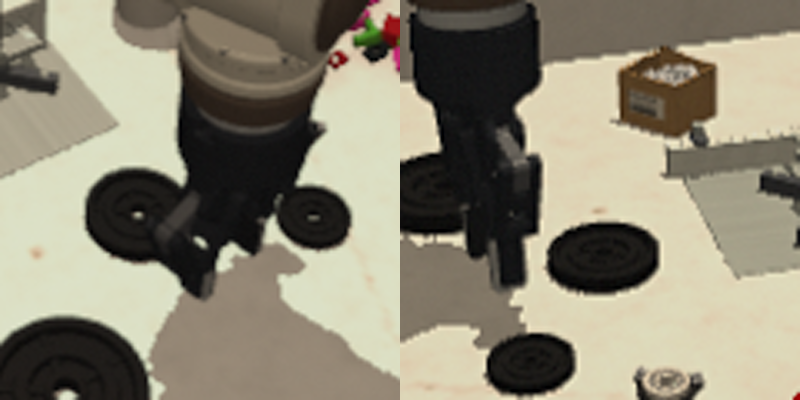

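The tips are now about 14 mm over the bench at z = −23 mm. They stand behind the wheel and clear of both look-alikes. I'll go down 8 mm more.

>>> {"method": "move_arm", "body": {
  "jaw": [0.5, 0.5, 0.5, 0.5, 0.5, 0.5, 0.5],
  "translation": [
    [0, 0, -2],
    [0, 0, -4],
    [0, 0, -6],
    [0, 0, -7],
    [0, 0, -8],
    [0, 0, -8],
    [0, 0, -8]
  ],
  "roll": [0, 0, 0, 0, 0, 0, 0]
}}

```text
time: 11.23
tool_pos: [0.3826, 0.1381, -0.0304]
ee_rot: [-0.246, 3.128, -0.057]
wrist_force: [0.5, -0.5, -0.4]
width: 0.0423
grasp_force: 0.0
```

>>> {"method": "move_arm", "body": {
  "jaw": [0.5, 0.5, 0.5, 0.5, 0.5, 0.5, 0.5, 0.5],
  "translation": [
    [8, 1, 0],
    [16, 2.5, 0],
    [24, 4, 0],
    [32, 5, 0],
    [40, 6.5, 0],
    [48, 8, 0],
    [56, 9, 0],
    [56, 9, 0]
  ],
  "roll": [0, 0, 0, 0, 0, 0, 0, 0]
}}

```text
time: 11.9
tool_pos: [0.4402, 0.1473, -0.0304]
ee_rot: [-0.246, 3.127, -0.057]
wrist_force: [-0.1, -0.2, 0.1]
width: 0.0427
grasp_force: 0.0
```

```bash
cat > wf2.py <<'E'
from h import *
import sys
s=ctrl.sense();print(s["tool_pos"],s["wrist_force"])
t=np.linspace(0,2*np.pi,60);p=s["tool_pos"];g=p[:2]+[.0414,.0068]
for n in("scene","side"):
    c=cam(n)
    for d in vision.silhouettes(n,"wheel"):
        w=ray(c,*np.argwhere(d["mask"]).mean(0)[::-1],.0065);print(n,round(d["score"],2),d["rect"],w.round(4)[:2])
    P=np.array([proj(c,(g[0]+.037*np.cos(a),g[1]+.037*np.sin(a),z)) for a in t for z in(0,.013)]);print("expected",P.min(0).round(1),P.max(0).round(1))
E
python3 wf2.py
```

```text
[ 0.44015633  0.14732479 -0.03042878] [-0.0883386  -0.20166729  0.07546103]
scene 0.91 [295.3, 295.4, 344.1, 347.4] [0.3702 0.2741]
scene 0.83 [388.3, 254.8, 417.0, 271.2] [0.3855 0.051 ]
scene 0.5 [319.1, 240.2, 349.6, 265.2] [0.4897 0.1684]
expected [317.8 237.4] [352.5 268. ]
side 0.97 [255.5, 266.9, 282.0, 286.4] [0.3834 0.0486]
side 0.71 [222.4, 214.7, 265.0, 241.7] [0.368  0.2763]
side 0.6 [289.2, 232.7, 317.4, 254.5] [0.4846 0.1482]
side 0.4 [345.6, 194.4, 370.4, 235.0] [0.6582 0.2371]
expected [285.6 233.4] [318.8 255.2]
```

The wheel is moving with the fingers as expected, so I continue.

>>> {"method": "move_arm", "body": {
  "jaw": [0.5, 0.5, 0.5, 0.5, 0.5, 0.5, 0.5, 0.5],
  "translation": [
    [10, 1.7, 0],
    [20, 3.4, 0],
    [30, 5, 0],
    [40, 7, 0],
    [50, 8.5, 0],
    [60, 10, 0],
    [70, 12, 0],
    [78, 13.5, 0]
  ],
  "roll": [0, 0, 0, 0, 0, 0, 0, 0]
}}

```text
time: 12.77
tool_pos: [0.5179, 0.1607, -0.0305]
ee_rot: [-0.246, 3.128, -0.057]
wrist_force: [-2.1, 0.4, 0.4]
width: 0.0425
grasp_force: 0.4
```

>>> {"method": "move_arm", "body": {
  "jaw": [0.5, 0.5, 0.5, 0.5, 0.5, 0.5, 0.5, 0.5],
  "translation": [
    [2, 0, 0],
    [4, 0.6, 0],
    [6, 1, 0],
    [8, 1.4, 0],
    [10, 1.7, 0],
    [11, 2, 0],
    [12, 2, 0],
    [12, 2, 0]
  ],
  "roll": [0, 0, 0, 0, 0, 0, 0, 0]
}}

```text
time: 13.43
tool_pos: [0.5288, 0.1626, -0.0303]
ee_rot: [-0.246, 3.128, -0.057]
wrist_force: [0.2, 0.2, -0.2]
width: 0.0427
grasp_force: 0.0
```

```bash
python3 wf2.py
```

```text
[ 0.52875148  0.16260128 -0.03030329] [ 0.1971371   0.1858795  -0.16318624]
scene 0.93 [387.6, 250.6, 414.4, 271.2] [0.3861 0.0508]
scene 0.83 [295.1, 296.8, 346.7, 348.0] [0.3696 0.2732]
scene 0.48 [290.3, 227.5, 321.3, 241.4] [0.5599 0.1824]
expected [289.4 216.4] [322.3 244.6]
side 0.9 [328.2, 225.4, 350.6, 244.3] [0.5742 0.1635]
side 0.78 [221.3, 213.8, 264.9, 243.1] [0.3677 0.277 ]
side 0.66 [255.9, 269.4, 284.1, 286.3] [0.3836 0.0492]
expected [320.9 224.6] [352.6 244.8]
```

>>> {"method": "move_arm", "body": {
  "jaw": [0.5, 0.5, 0.5, 0.5],
  "translation": [
    [1, 0, 0],
    [2, 0, 0],
    [3, 0, 0],
    [3, 0, 0]
  ],
  "roll": [0, 0, 0, 0]
}}

```text
time: 13.97
tool_pos: [0.5318, 0.1626, -0.0304]
ee_rot: [-0.246, 3.128, -0.057]
wrist_force: [0.4, 0.1, 0.1]
width: 0.0427
grasp_force: 0.1
```

>>> {"method": "move_arm", "body": {
  "jaw": [0.5, 0.5, 0.5],
  "translation": [
    [1, 0, 0],
    [2, 0, 0],
    [2, 0, 0]
  ],
  "roll": [0, 0, 0]
}}

```text
time: 14.22
tool_pos: [0.5338, 0.1625, -0.0304]
ee_rot: [-0.246, 3.128, -0.057]
wrist_force: [0.3, 0.5, 0.5]
width: 0.0428
grasp_force: 0.1
```

>>> {"method": "move_arm", "body": {
  "jaw": [0.5, 0.5, 0.5],
  "translation": [
    [1, 0, 0],
    [2, 0, 0],
    [2, 0, 0]
  ],
  "roll": [0, 0, 0]
}}

```text
time: 14.47
tool_pos: [0.5359, 0.1626, -0.0303]
ee_rot: [-0.246, 3.128, -0.057]
wrist_force: [-0.2, 0.4, 0.0]
width: 0.043
grasp_force: 0.1
```

>>> {"method": "move_arm", "body": {
  "jaw": [0.5, 0.5, 0.5],
  "translation": [
    [1, 0, 0],
    [2, 0, 0],
    [2, 0, 0]
  ],
  "roll": [0, 0, 0]
}}

```text
time: 14.72
tool_pos: [0.5377, 0.1626, -0.0304]
ee_rot: [-0.246, 3.128, -0.057]
wrist_force: [-0.1, 0.3, -0.1]
width: 0.0426
grasp_force: 0.3
```

```bash
python3 wf2.py
```

```text
[ 0.53770471  0.16260456 -0.03040078] [-0.12213653  0.29884954 -0.13352378]
scene 0.73 [295.4, 295.0, 350.4, 346.2] [0.3706 0.2732]
scene 0.69 [286.4, 223.1, 319.3, 239.0] [0.567  0.1766]
scene 0.68 [390.5, 253.0, 413.1, 270.7] [0.3852 0.0512]
expected [287.2 214.2] [319.9 242.1]
side 0.97 [221.5, 213.3, 265.3, 243.1] [0.368 0.277]
side 0.77 [257.9, 267.5, 280.7, 286.7] [0.384  0.0475]
expected [324.5 224. ] [356.1 244.1]
```

>>> {"method": "move_arm", "body": {
  "jaw": [0.5, 0.5, 0.5],
  "translation": [
    [1, 0, 0],
    [2, 0, 0],
    [2, 0, 0]
  ],
  "roll": [0, 0, 0]
}}

```text
time: 15.17
tool_pos: [0.5388, 0.1628, -0.0306]
ee_rot: [-0.247, 3.13, -0.056]
wrist_force: [-5.3, 1.0, 2.5]
width: 0.0427
grasp_force: 2.9
```

>>> {"method": "move_arm", "body": {
  "jaw": [0.5, 0.5, 0.5],
  "translation": [
    [1, 0, 0],
    [2, 0, 0],
    [2, 0, 0]
  ],
  "roll": [0, 0, 0]
}}

```text
time: 15.42
tool_pos: [0.5393, 0.1629, -0.0307]
ee_rot: [0.248, -3.13, 0.056]
wrist_force: [-12.4, 2.3, 6.8]
width: 0.0423
grasp_force: 6.4
```

The wheel is seated: 12 N, split roughly evenly between both V faces. I back straight off, rise and turn the fingers to close along the fixture's x.

>>> {"method": "move_arm", "body": {
  "jaw": [0.5, 0.5, 0.5, 0.5, 0.5, 0.5, 0.5, 0.5],
  "translation": [
    [-4, -0.6, 0],
    [-15, -2.5, 0],
    [-35, -6, 0],
    [-55, -9, 0],
    [-55, -9, 30],
    [-55, -9, 65],
    [-55, -9, 100],
    [-55, -9, 120]
  ],
  "roll": [0, 0, 0, 0, 0, 0, 0, 0]
}}

```text
time: 16.08
tool_pos: [0.4878, 0.1538, 0.0937]
ee_rot: [-0.246, 3.123, -0.056]
wrist_force: [1.4, -0.1, 0.5]
width: 0.0428
grasp_force: 0.0
```

>>> {"method": "move_arm", "body": {
  "jaw": [1, 1, 1, 1, 1, 1, 1, 1],
  "translation": [
    [0, 0, 0],
    [0, 0, 0],
    [0, 0, 0],
    [0, 0, 0],
    [0, 0, 0],
    [0, 0, 0],
    [0, 0, 0],
    [0, 0, 0]
  ],
  "roll": [0.12, 0.24, 0.36, 0.48, 0.6, 0.72, 0.85, 0.97]
}}

```text
time: 16.75
tool_pos: [0.487, 0.1535, 0.0898]
ee_rot: [-1.675, 2.633, -0.049]
wrist_force: [-0.5, 0.0, 0.9]
width: 0.0853
grasp_force: 0.0
```

>>> {"method": "move_arm", "body": {
  "jaw": [1, 1, 1, 1, 1, 1, 1, 1],
  "translation": [
    [0, 0, 0],
    [0, 0, 0],
    [0, 0, 0],
    [25, 2, 0],
    [55, 4, 0],
    [85, 6, 0],
    [110, 8, 0],
    [110, 8, 0]
  ],
  "roll": [0.12, 0.24, 0.36, 0.36, 0.36, 0.36, 0.36, 0.36]
}}

```text
time: 17.42
tool_pos: [0.6001, 0.1615, 0.0882]
ee_rot: [-2.108, 2.294, -0.042]
wrist_force: [0.5, 0.4, 0.1]
width: 0.0854
grasp_force: 0.0
```

Run:
```python
from h import *
s=ctrl.sense();p=s["tool_pos"];print(p,s["width"],s["joint_positions"]);M=R.from_rotvec(s["ee_rot"]).as_matrix();print(np.degrees(np.arctan2(M[1,1],M[0,1])),M[:,2])
c=cam("side");d=cam("scene");w=cam("wrist")
for q in((.622,.166,.095),(.615,.166,.095),(.622,.166,.029)):print(proj(w,q).round())
a=d["image"][140:270,230:380];b=w["image"]
cv2.imwrite("pics/k.png",np.hstack([cv2.resize(a,(400,350),interpolation=2),cv2.resize(b,(400,350))])[:,:,::-1])
for n in("handle_top",):
  for k in vision.silhouettes("side",n)+vision.silhouettes("scene",n)+vision.silhouettes("wrist",n):print(k["score"],k["rect"])
```

```text
[0.60012548 0.1614604  0.08820679] 0.08543138705948126 [ 0.26936741  0.20457661  0.1021315   1.43330771 -0.01263506 -1.2170803 ]
175.15418359460696 [ 0.03713258 -0.00285592 -0.99930627]
[274. 235.]
[286. 235.]
[288. 200.]
0.68 [350.0, 193.9, 374.0, 232.9]
0.63 [261.8, 181.3, 312.5, 222.4]
0.75 [257.4, 136.0, 295.9, 291.3]
```

View pics/k.png

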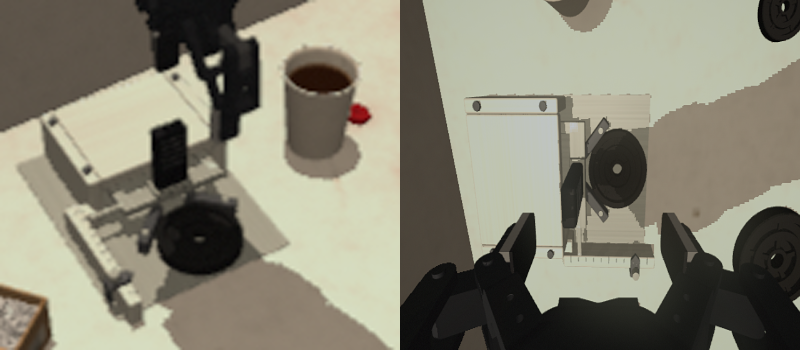

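The wrist view shows the handle at about (276,214) px, between the open fingers, and the wheel seated in the nest (scene crop, about (200,238)). I'll line up and go down.

>>> {"method": "move_arm", "body": {
  "jaw": [1, 1, 1, 1, 1, 1, 1, 1],
  "translation": [
    [10, 2, 0],
    [20, 5, 0],
    [20, 5, -15],
    [20, 5, -30],
    [20, 5, -45],
    [20, 5, -58],
    [20, 5, -64],
    [20, 5, -64]
  ],
  "roll": [0, 0, 0, 0, 0, 0, 0, 0]
}}

```text
time: 18.38
tool_pos: [0.6155, 0.1664, 0.0243]
ee_rot: [-2.111, 2.295, -0.04]
wrist_force: [0.4, 1.0, 0.1]
width: 0.0857
grasp_force: 0.0
```

Run:
```python
from h import *
s=ctrl.sense();p=s["tool_pos"];print(p,s["wrist_force"])
c=cam("side");d=cam("scene");w=cam("wrist")
for k in vision.silhouettes("wrist","handle_top"):print(k["score"],k["rect"])
print(proj(w,(.622,.166,.095)),proj(w,(p[0],p[1],.095)))
a=d["image"][140:270,230:380];b=c["image"][150:270,290:430]
cv2.imwrite("pics/l.png",np.hstack([cv2.resize(a,(400,350),interpolation=2),cv2.resize(b,(400,350),interpolation=2)])[:,:,::-1])
```

```text
[0.61552216 0.16636452 0.0243081 ] [0.41201171 0.95882571 0.12517469]
0.88 [269.7, 138.7, 321.1, 340.5]
[297.04322843 285.74752754] [314.44532032 285.68412358]
```

View pics/l.png

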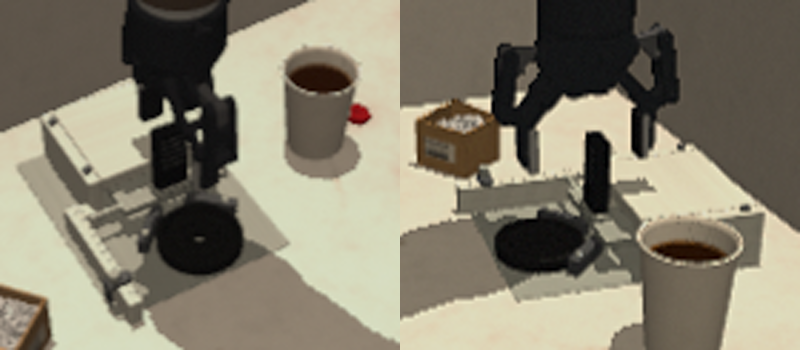

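The fingers straddle the handle well clear of everything. I close, and measure clip and pointer numerically (the picture allowance is used up).

>>> {"method": "move_arm", "body": {
  "jaw": [0.6, 0.3, 0.1, 0, 0, 0, 0, 0],
  "translation": [
    [0, 0, 0],
    [0, 0, 0],
    [0, 0, 0],
    [0, 0, 0],
    [0, 0, 0],
    [0, 0, 0],
    [0, 0, 0],
    [0, 0, 0]
  ],
  "roll": [0, 0, 0, 0, 0, 0, 0, 0]
}}

```text
time: 19.25
tool_pos: [0.6175, 0.1666, 0.0268]
ee_rot: [-2.108, 2.293, -0.043]
wrist_force: [4.3, -0.9, 7.0]
width: 0.0133
grasp_force: 58.7
```

```bash
cat > m.py <<'E'
from h import *
s=ctrl.sense();p=s["tool_pos"];print(s["time"],p,s["wrist_force"],s["width"],s["grasp_force"])
c0,s0=np.cos(-.0738),np.sin(-.0738);Q=np.array([[c0,s0],[-s0,c0]])
def fr(c,u,v,z): return (Q@(ray(c,u,v,z)[:2]-[.5742,.1698])*1000)
for n in("scene","side","wrist"):
    c=cam(n)
    for k in vision.silhouettes(n,"mark_clip"):
        y,x=np.nonzero(k["mask"]);F=np.array([fr(c,a,b,.029) for a,b in zip(x,y)])
        print(n,"clip",round(k["score"],2),len(x),"mean",F.mean(0).round(1),"x",F[:,0].min().round(1),F[:,0].max().round(1),"y",F[:,1].min().round(1),F[:,1].max().round(1))
    for k in vision.silhouettes(n,"pointer"):
        y,x=np.nonzero(k["mask"]);F=np.array([fr(c,a,b,.029) for a,b in zip(x,y)])
        if len(F)<20: continue
        i=F[:,1]>F[:,1].max()-6; j=(F[:,1]>52)&(F[:,1]<82)
        print(n,"slide",round(k["score"],2),len(x),"ymax",F[:,1].max().round(1),"tip x",F[i,0].mean().round(1),i.sum(),"52-82:",F[j,0].mean().round(1) if j.any() else None,j.sum())
E
python3 m.py
```

```text
19.25 [0.6174873  0.16662633 0.02676475] [ 4.30661535 -0.87677269  6.95472298] 0.01332267686378086 58.695795284584165
scene clip 0.48 632 mean [53.8  5. ] x 26.9 115.1 y -47.1 77.0
scene clip 0.42 66 mean [-20.6  92.8] x -32.1 -9.9 y 79.8 104.5
scene slide 0.66 430 ymax 50.8 tip x 50.8 24 52-82: None 0
side slide 0.7 409 ymax 156.1 tip x 96.7 3 52-82: 63.7 39
wrist slide 0.69 7039 ymax 78.7 tip x 42.3 61 52-82: 44.4 739
```

>>> {"method": "move_arm", "body": {
  "jaw": [0, 0, 0, 0, 0, 0, 0, 0],
  "translation": [
    [-6, 0.4, 0],
    [-13, 1, 0],
    [-20, 1.5, 0],
    [-27, 2, 0],
    [-34, 2.5, 0],
    [-41, 3, 0],
    [-48, 3.5, 0],
    [-50, 3.7, 0]
  ],
  "roll": [0, 0, 0, 0, 0, 0, 0, 0]
}}

```text
time: 20.37
tool_pos: [0.5673, 0.1708, 0.0268]
ee_rot: [-2.108, 2.291, -0.043]
wrist_force: [7.7, 1.2, 2.8]
width: 0.0138
grasp_force: 59.3
```

>>> {"method": "move_arm", "body": {
  "jaw": [0, 0],
  "translation": [
    [0, 0, 0],
    [0, 0, 0]
  ],
  "roll": [0, 0]
}}

```text
time: 20.53
tool_pos: [0.5678, 0.1707, 0.0268]
ee_rot: [-2.107, 2.292, -0.043]
wrist_force: [7.3, 0.7, 4.5]
width: 0.0134
grasp_force: 59.4
```

```bash
python3 m.py
python3 - <<'E'
from h import *
c=cam("wrist");np.savez("w.npz",**{k:c[k] for k in("image","R","K","p")})
c0,s0=np.cos(-.0738),np.sin(-.0738);W=lambda x,y,z:np.array([.5742+(c0*x-s0*y)/1e3,.1698+(s0*x+c0*y)/1e3,z])
# rectified strip of bar top plane z=.028: y 50..96 , x -45..20, 1mm
print([proj(c,W(x,84,.028)).round(0).tolist() for x in(-40,-20,0,20)])
for y in(70,76,79,82,86,90):
    print(y,[int(c["image"][int(q[1]),int(q[0])].mean()) if 0<=q[0]<640 and 0<=q[1]<400 else -1 for q in(proj(c,W(x,y,.028)) for x in range(-45,21,2))])
E
```

```text
20.5333 [0.56777639 0.17069185 0.02675705] [7.27484335 0.74203815 4.50629068] 0.013415725992892083 59.44260054733604
scene slide 0.94 751 ymax 75.1 tip x -7.1 6 52-82: -6.3 27
side slide 0.79 632 ymax 159.1 tip x 35.7 4 52-82: 11.8 33
wrist clip 0.5 57 mean [-18.   77.8] x -20.1 -15.1 y 74.4 80.4
wrist slide 0.72 12080 ymax 78.4 tip x -7.3 62 52-82: -5.3 731
[[373.0, 346.0], [341.0, 346.0], [309.0, 345.0], [278.0, 345.0]]
70 [25, 26, 25, 24, 26, 24, 24, 25, 23, 25, 22, 32, 65, 86, 89, 90, 89, 86, 174, 175, 76, 89, 89, 93, 93, 93, 94, 95, 21, 24, 20, 21, 22]
76 [23, 26, 24, 25, 23, 25, 24, 25, 23, 21, 28, 24, 32, 55, 92, 93, 92, 90, 173, 174, 76, 90, 88, 89, 89, 93, 93, 93, 18, 22, 24, 23, 22]
79 [24, 24, 24, 23, 23, 24, 24, 24, 23, 20, 30, 26, 79, 72, 36, 163, 182, 185, 178, 174, 191, 194, 195, 194, 196, 197, 198, 200, 51, 21, 32, 19, 21]
82 [24, 23, 22, 24, 23, 22, 23, 24, 23, 22, 24, 23, 24, 23, 22, 203, 208, 205, 204, 154, 204, 204, 204, 206, 145, 217, 118, 38, 18, 23, 24, 20, 22]
86 [36, 30, 23, 23, 23, 24, 24, 23, 24, 23, 23, 22, 25, 23, 25, 22, 25, 24, 23, 22, 19, 21, 21, 22, 26, 25, 23, 21, 24, 22, 23, 20, 21]
90 [22, 21, 23, 23, 23, 24, 23, 24, 21, 21, 24, 22, 25, 23, 23, 24, 21, 24, 22, 23, 22, 22, 22, 22, 21, 19, 20, 21, 20, 18, 21, 18, 23]
```

Run:
```python
from h import *
s=ctrl.sense();w=dict(np.load("w.npz"))
Rt=R.from_rotvec(s["ee_rot"]).as_matrix();rR=Rt.T@w["R"];rp=Rt.T@(w["p"]-s["tool_pos"])
R0=R.from_rotvec([-2.108,2.294,-.042]).as_matrix();c=dict(K=w["K"],R=R0@rR,p=np.array([.60012548,.1614604,.08820679])+R0@rp)
k=cv2.imread("pics/k.png",0)[:,400:]
c0,s0=np.cos(-.0738),np.sin(-.0738);W=lambda x,y,z:np.array([.5742+(c0*x-s0*y)/1e3,.1698+(s0*x+c0*y)/1e3,z])
print("cols x",list(range(-46,8,2)))
def row(y,z,xs):
    q=np.array([proj(c,W(x,y,z))*[.625,.875] for x in xs],np.float32)
    return cv2.remap(k,q[:,0].reshape(1,-1),q[:,1].reshape(1,-1),1)[0]
for y in range(68,106,2): print(y,*["%3d"%v for v in row(y,.029,range(-46,8,2))])
print("pointer home cols",list(range(34,60,2)))
for y in range(56,84,3): print(y,*["%3d"%v for v in row(y,.029,range(34,60,2))])
```

```text
cols x [-46, -44, -42, -40, -38, -36, -34, -32, -30, -28, -26, -24, -22, -20, -18, -16, -14, -12, -10, -8, -6, -4, -2, 0, 2, 4, 6]
68 189 189 188 151 124  88  87  87  87  87  87  87  87  87  87  87  87  89  89  89  87  87  87  87  88  88  89
70 189 189 188 147 108  86  87  87  86  86  86  86  86  85  85  86  86  88  88  87  85  86  86  86  86  86  88
72 189 189 189 140  94  88  88  88  88  87  87  87  87  87  87  88  88  90  90  90  88  88  88  88  88  88  89
74 189 189 188 132  88  89  89  89  89  89  89  88  86  87  80  78  88  89  90  89  90  90  90  88  87  87  87
76 189 189 185 101  86  88  89  89  89  89  89  88  86  80  65  58  76  89  89  89  88  89  89  86  86  85  85
78 190 189 176 131 133 134 139 127 139 141 142 142 118  69  94  88  58 103 144 146 147 147 147 147 147 146 146
80 190 190 188 191 192 191 193 159 191 191 190 187 100  95  97  98  83  80 184 191 190 181 184 191 191 191 181
82 190 190 184 189 189 189 190 164 190 190 189 178  97  97  97  96  95  99 182 190 190 178 166 191 190 190 178
84 189 189 179 189 190 190 188 162 191 190 190 179 101  98  96  99 104 103 187 19
[... 1063 characters left out ...]
189 189 189 189 189 190 191 191 190 189 190 190 190 190 190 190 190 190 189 189
pointer home cols [34, 36, 38, 40, 42, 44, 46, 48, 50, 52, 54, 56, 58]
56 158 158 159 159 159 149 105 108 147 140 163 160 158
59 162 162 163 163 164 139 108 112 158 145 161 162 143
62 164 164 166 166 166 155 123 124 160 147 161 163 146
65  90  89  86  86  86  87  87  88  88 106 161 153  92
68  89  88  88  86  87  86  87  87  88 105 161 157  94
71  89  89  90  87  87  87  87  86  86 115 161 159  96
74  89  88  88  88  88  87  85  84  84 111 161 163  95
77 101 105 107 107 106 105 106 105 104 122 160 162 119
80 191 168 186 190 190 191 169 185 191 191 189 155 186
83 191 172 187 191 191 191 171 185 191 191 190 159 187
```

```bash
cat > fine.py <<'E'
from h import *
c0,s0=np.cos(-.0738),np.sin(-.0738);W=lambda x,y,z:np.array([.5742+(c0*x-s0*y)/1e3,.1698+(s0*x+c0*y)/1e3,z])
def prof(c,img,ys,z,xs,sc=(1,1)):
    o=0
    for y in ys:
        q=np.array([proj(c,W(x,y,z))*sc for x in xs],np.float32);o=o+cv2.remap(img,q[:,0].reshape(1,-1),q[:,1].reshape(1,-1),1)[0].astype(float)
    return (o/len(ys)).astype(int)
E
python3 - <<'E'
from fine import *
s=ctrl.sense();w=dict(np.load("w.npz"))
Rt=R.from_rotvec(s["ee_rot"]).as_matrix();rR=Rt.T@w["R"];rp=Rt.T@(w["p"]-s["tool_pos"])
R0=R.from_rotvec([-2.108,2.294,-.042]).as_matrix();c=dict(K=w["K"],R=R0@rR,p=np.array([.60012548,.1614604,.08820679])+R0@rp)
k=cv2.imread("pics/k.png",0)[:,400:];g=cv2.cvtColor(w["image"],cv2.COLOR_RGB2GRAY)
xs=np.arange(-20,40,.5);sc=(.625,.875)
def dips(p,xs):
    return [(float(xs[i]),int(p[i])) for i in range(2,len(p)-2) if p[i]==min(p[i-2:i+3]) and p[i]<max(p[max(0,i-5):i+6])-8]
print("k ticks",dips(prof(c,k,(81,82,83),.026,xs,sc),xs));print("now ticks",dips(prof(w,g,(80,80.5,81),.026,xs),xs),prof(w,g,(80,80.5,81),.026,xs)[::2])
x2=np.arange(-14,-2,.5);print("ptr now",list(zip(x2.tolist(),prof(w,g,(70,72,74),.029,x2).tolist())))
x2=np.arange(49,61,.5);print("ptr home",list(zip(x2.tolist(),prof(c,k,(68,71,74),.029,x2,sc).tolist())))
x2=np.arange(-24,-8,.5);print("wedge",[prof(c,k,(y,),.029,x2,sc).tolist() for y in(75,76,77)])
print("clip",prof(c,k,(82,83,84,85),.029,x2,sc).tolist())
E
```

```text
k ticks [(-13.0, 69), (-3.5, 170), (7.0, 164), (17.0, 160), (26.5, 167), (37.0, 158)]
now ticks [(-17.5, 39), (-7.5, 180), (-7.0, 180), (12.5, 20), (14.0, 19), (17.0, 20), (17.5, 20)] [100  71  42  40  94 181 190 197 198 198 198 194 183 180 189 199 198 199
 199 198 199 198 199 200 200 200 200 200 200 201 200 169  28  23  19  28
  28  20  22  23  22  22  23  22  22  23  22  23  22  22  22  22  21  21
  23  22  21  23  22  22]
ptr now [(-14.0, 96), (-13.5, 95), (-13.0, 95), (-12.5, 95), (-12.0, 95), (-11.5, 94), (-11.0, 92), (-10.5, 98), (-10.0, 119), (-9.5, 155), (-9.0, 175), (-8.5, 178), (-8.0, 177), (-7.5, 177), (-7.0, 177), (-6.5, 180), (-6.0, 179), (-5.5, 161), (-5.0, 123), (-4.5, 80), (-4.0, 91), (-3.5, 92), (-3.0, 92), (-2.5, 92)]
ptr home [(49.0, 86), (49.5, 86), (50.0, 86), (50.5, 85), (51.0, 90), (51.5, 99), (52.0, 110), (52.5, 128), (53.0, 147), (53.5, 159), (54.0, 161), (54.5, 161), (55.0, 162), (55.5, 163), (56.0, 159), (56.5, 138), (57.0, 117), (57.5, 103), (58.0, 95), (58.5, 87), (59.0, 87), (59.5, 88), (60.0, 87), (60.5, 87)]
wedge [[88, 87, 87, 86, 86, 87, 87, 87, 86, 84, 78, 73, 66, 60, 58, 61, 64, 71, 78, 84, 86, 87, 88, 88, 88, 89, 90, 90, 90, 90, 90, 90], [88, 87, 87, 86, 86, 87, 88, 84, 80, 75, 69, 63, 65, 66, 65, 62, 58, 61, 65, 70, 76, 83, 85, 87, 89, 89, 89, 89, 89, 89, 89, 89], [85, 84, 86, 87, 86, 86, 84, 76, 70, 69, 73, 76, 82, 87, 86, 78, 71, 65, 59, 58, 63, 68, 77, 86, 92, 95, 97, 97, 97, 98, 99, 100]]
clip [179, 154, 127, 103, 100, 96, 96, 97, 97, 98, 98, 97, 97, 96, 96, 96, 97, 100, 104, 102, 99, 97, 93, 90, 102, 120, 138, 161, 185, 192, 191, 190]
```

The current pointer-to-tick offset, compared with the wedge-to-tick offset, gives 13.5 mm to go. The resulting travel of about 72 mm lies in the stated range.

>>> {"method": "move_arm", "body": {
  "jaw": [0, 0, 0, 0, 0, 0, 0, 0],
  "translation": [
    [-3, 0.2, 0],
    [-6, 0.5, 0],
    [-9, 0.7, 0],
    [-11.5, 0.9, 0],
    [-13.5, 1, 0],
    [-13.5, 1, 0],
    [-13.5, 1, 0],
    [-13.5, 1, 0]
  ],
  "roll": [0, 0, 0, 0, 0, 0, 0, 0]
}}

```text
time: 21.7
tool_pos: [0.5546, 0.1718, 0.0268]
ee_rot: [-2.107, 2.291, -0.043]
wrist_force: [8.4, 1.1, 3.6]
width: 0.0131
grasp_force: 59.8
```

```bash
python3 m.py
python3 - <<'E'
from fine import *
c=cam("wrist");g=cv2.cvtColor(c["image"],cv2.COLOR_RGB2GRAY);xs=np.arange(-36,16,1.)
print("x0=-36")
for y in(70,73,75,76,77,78,80,81,82): print(y,prof(c,g,(y,),.028,xs).tolist())
E
```

```text
21.7 [0.55462206 0.17180208 0.02677015] [8.43447319 1.0941168  3.57915204] 0.01306154999452688 59.76383938919753
scene clip 0.5 76 mean [-19.9  91.2] x -33.1 -8.5 y 78.0 103.8
scene clip 0.26 4380 mean [60.1 32.2] x -61.4 192.9 y -63.5 107.0
scene slide 0.61 783 ymax 73.0 tip x -20.0 5 52-82: -19.8 20
side slide 0.59 750 ymax 162.0 tip x 20.7 3 52-82: -5.7 47
wrist clip 0.65 144 mean [-20.4  79.7] x -26.0 -15.3 y 75.5 83.1
wrist slide 0.81 13124 ymax 75.6 tip x -20.8 70 52-82: -18.5 722
x0=-36
70 [29, 29, 73, 91, 91, 91, 91, 91, 91, 91, 91, 91, 92, 147, 179, 178, 179, 169, 88, 94, 94, 94, 94, 92, 92, 91, 91, 93, 92, 92, 92, 92, 91, 62, 24, 28, 24, 19, 21, 21, 23, 22, 23, 24, 23, 22, 23, 22, 22, 22, 23, 22]
73 [24, 26, 76, 95, 94, 94, 94, 92, 91, 91, 91, 91, 92, 145, 178, 177, 179, 171, 91, 94, 95, 95, 94, 95, 95, 95, 95, 96, 95, 93, 90, 91, 91, 80, 25, 27, 23, 20, 19, 20, 22, 22, 22, 21, 22, 22, 22, 23, 22, 22, 22, 23]
75 [24, 20, 74, 95, 95, 96, 95, 93, 91, 91, 92, 92, 92, 142, 179, 181, 180, 173, 92, 94, 94, 94, 94, 94, 94, 94, 95, 95, 95, 95, 93, 92, 92, 81, 17, 23, 21, 19, 19, 20
[... 736 characters left out ...]
 42, 168, 207, 216, 215, 214, 213, 215, 166, 29, 33, 59, 102, 102, 105, 105, 106, 92, 50, 31, 169, 213, 211, 210, 211, 210, 211, 204, 155, 205, 214, 215, 208, 56, 19, 21, 25, 33, 19, 20, 20, 22, 22, 22, 23, 20, 21, 22, 21, 22, 21]
81 [24, 28, 57, 90, 123, 161, 183, 212, 219, 151, 31, 64, 101, 103, 103, 105, 104, 104, 105, 85, 34, 139, 214, 210, 210, 211, 211, 213, 206, 149, 208, 218, 198, 170, 34, 20, 21, 22, 23, 21, 20, 22, 22, 23, 22, 22, 23, 22, 20, 22, 23, 21]
82 [24, 22, 20, 20, 20, 32, 47, 76, 133, 99, 69, 103, 106, 105, 106, 104, 104, 104, 102, 100, 72, 135, 216, 213, 215, 213, 206, 193, 186, 124, 115, 65, 40, 33, 17, 21, 22, 23, 22, 20, 20, 23, 23, 22, 22, 22, 22, 22, 22, 21, 22, 22]
```

The pointer centre is at −20.9 and the wedge tip at −21.0, so they are aligned to about 0.2 mm. One quick check that the wheel is still seated.

Run:
```python
from h import *
for n in("scene","side","wrist"):
    c=cam(n)
    for d in vision.silhouettes(n,"wheel"): print(n,round(d["score"],2),d["rect"],ray(c,*np.argwhere(d["mask"]).mean(0)[::-1],.0065).round(4)[:2])
s=ctrl.sense();print(s["time"],s["tool_pos"],s["wrist_force"],s["grasp_force"])
c=cv2.imread("pics/k.png",0)
```

```text
scene 0.91 [294.2, 293.1, 349.8, 345.8] [0.3704 0.2737]
scene 0.76 [387.1, 251.1, 415.1, 271.5] [0.3855 0.0506]
scene 0.65 [285.5, 214.8, 322.0, 239.1] [0.5769 0.1753]
side 0.85 [255.8, 267.9, 285.2, 287.8] [0.3843 0.0476]
side 0.73 [321.1, 224.3, 353.1, 242.5] [0.5737 0.1678]
wrist 0.82 [223.5, 156.6, 344.6, 262.9] [0.5869 0.1652]
wrist 0.68 [580.4, 0.0, 638.9, 19.0] [0.3939 0.0724]
wrist 0.6 [522.2, 261.8, 640.0, 392.3] [0.378  0.2606]
wrist 0.49 [151.6, 137.9, 338.4, 337.4] [0.5872 0.1696]
22.5 [0.55469784 0.17178769 0.02677138] [8.07931366 1.04524538 4.61553379] 59.76666699629277
```

The wheel is still at the nest: the side rectangle of 321–353 matches the ideal 322–354. I'm handing in.

```bash
python3 -c "
from bench import order;print(order.sign_off())"
```

```text
the job is handed in; nothing more can be done
None
```

I slid the middle-sized wheel home against both nest faces, then pulled the sight slide out to the clip tip (about 0.2 mm off by the wrist camera) and handed the job in at about 22.5 s, still holding the handle.

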